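Sort loose furniture fittings into their parts bins

TASK

Five furniture fittings lie loose on the bench: a castor, two levelling feet, a wooden leg and a bar pull. Put each into the parts bin that already holds its own kind, set down on the floor of the bin's empty front half the same way up as it stands now (castor on its plate with the wheel up, levelling feet and leg upright, the pull on its two feet, laid across the bin like the others), and let go. Leave the tape measure lying where it is.

Things in the scene. Friction and masses are not known exactly. Their poses are not given: they have to be found in the camera images.
- castor_mid (a point): Rigid castor, upside down: steel plate 56 (x) x 44 (y) x 3 mm on the bench; steel fork 28 mm wide over its flat sides, which face +y and -y (30 mm long in x up to 25 mm height, 20 mm long up to 43 mm); black 40 mm wheel between, axle along y at 34 mm height, wheel top at 54 mm; about 120 g. This point: its middle, half-way up (27 mm above its underside); z up.
- leveller_a_mid (a point): Levelling foot, upright: round black pad 40 mm across and 9 mm high, black neck to 14 mm, steel lock nut 18 mm across up to 22 mm, then a bare upright steel stud of 12 mm diameter up to 70 mm; about 90 g. This point is on its axis half-way up (35 mm above its underside); z up. There are two, alike.
- leveller_b_mid (a point): Levelling foot, upright: round black pad 40 mm across and 9 mm high, black neck to 14 mm, steel lock nut 18 mm across up to 22 mm, then a bare upright steel stud of 12 mm diameter up to 70 mm; about 90 g. This point is on its axis half-way up (35 mm above its underside); z up. There are two, alike.
- leg_mid (a point): Short turned beech furniture leg standing upright: round, straight, 44 mm diameter from the bench to 54 mm height (the lowest 12 mm a brass ferrule), a narrower 30 mm boss on top, 72 mm high in all; about 80 g. This point is on its axis half-way up (36 mm above its underside); z is up.
- pull_mid (a point): Steel bar pull (cabinet handle) standing on its two feet: round bar 12 mm thick, 118 mm long along x, its axis 30 mm above the bench, on posts at x = +48 and -48 mm with round 22 mm feet; 36 mm high, about 90 g. This point: under the middle of the bar, half-way up (18 mm above its underside, 12 mm below the bar's axis); z up.
- bin_castor: Fixed blue bin, outside 160 (x) x 138 (y) mm, 3 mm walls; origin under its centre, x from its low front (wall 30 mm high) to its 52 mm high rear; sides 52 mm, lower in front. Rear half: two upside-down castors side by side (from x = 12 mm back, 57 mm above the origin). Front half (x -77..0, y -66..66 mm) empty, floor 3 mm above the origin. 
- bin_leveller: Fixed blue bin, outside 160 (x) x 138 (y) mm, 3 mm walls; origin under its centre, x from its low front (wall 30 mm high) to its 52 mm high rear; sides 52 mm, lower in front. Rear half: two upright levelling feet side by side (from x = 20 mm back, 73 mm above the origin). Front half (x -77..0, y -66..66 mm) empty, floor 3 mm above the origin. Both feet fit there, at y = +30 and -30 mm.
- bin_leg: Fixed blue bin, outside 160 (x) x 138 (y) mm, 3 mm walls; origin under its centre, x from its low front (wall 30 mm high) to its 52 mm high rear; sides 52 mm, lower in front. Rear half: two upright wooden legs side by side (from x = 20 mm back, 75 mm above the origin). Front half (x -77..0, y -66..66 mm) empty, floor 3 mm above the origin. 
- bin_pull: Fixed blue bin, outside 160 (x) x 138 (y) mm, 3 mm walls; origin under its centre, x from its low front (wall 30 mm high) to its 52 mm high rear; sides 52 mm, lower in front. Rear half: two bar pulls along y (from x = 18 mm back, 39 mm above the origin). Front half (x -77..0, y -66..66 mm) empty, floor 3 mm above the origin. A pull fits only with its bar along the bin's y.
- tape: Loose tape measure, black and yellow, 70 (x) x 62 (y) x 36 mm high, lying flat among the fittings; origin at the centre of its underside. It stays where it is. (Also among the fittings, not listed: a round tin 62 mm across and 44 mm high; other tools lie farther to the sides.)
Mind the look-alikes: they are no part of the job. Leave any green look-alike of the bin_leveller alone.

How it is judged:
At the end, for the whole second after the job is handed in: Every fitting is in the bin of its own kind: its centre between the walls and at least 5 mm ahead of the bin's middle, height within 6 mm of standing on the bin floor, z axis within 0.15 rad of vertical, at rest; the pull's bar within 0.4 rad of the bin's y (x of castor_mid in the frame of bin_castor between -0.077 and -0.005 m and y of castor_mid in the frame of bin_castor between -0.066 and 0.066 m and z of castor_mid in the frame of bin_castor between 0.024 and 0.036 m and angle between each of castor_mid, leveller_a_mid, leveller_b_mid, leg_mid, pull_mid's own z axis and vertical below 0.15 rad and linear speed of each of castor, leveller_a, leveller_b, leg, pull below 0.02 m/s and angular speed of each of castor, leveller_a, leveller_b, leg, pull below 0.2 rad/s and x of leveller_a_mid in the frame of bin_leveller between -0.077 and -0.005 m and y of leveller_a_mid in the frame of bin_leveller between -0.066 and 0.066 m and z of leveller_a_mid in the frame of bin_leveller between 0.032 and 0.044 m and x of leveller_b_mid in the frame of bin_leveller between -0.077 and -0.005 m and y of leveller_b_mid in the frame of bin_leveller between -0.066 and 0.066 m and z of leveller_b_mid in the frame of bin_leveller between 0.032 and 0.044 m and x of leg_mid in the frame of bin_leg between -0.077 and -0.005 m and y of leg_mid in the frame of bin_leg between -0.066 and 0.066 m and z of leg_mid in the frame of bin_leg between 0.033 and 0.045 m and x of pull_mid in the frame of bin_pull between -0.077 and -0.005 m and y of pull_mid in the frame of bin_pull between -0.066 and 0.066 m and z of pull_mid in the frame of bin_pull between 0.015 and 0.027 m and angle between the x axis of pull_mid and the y axis of bin_pull, either way round below 0.4 rad); the robot touches nothing.
It fails at once if the tape measure was moved by more than 30 mm (distance of tape from where it was at the start of the episode above 0.03 m).
It also fails if it takes over 128 s, if anything falls off the work surface, if the arm or the gripper's body presses on something with over 40 N, if the wrist force passes 120 N, or if a joint passes its speed limit or range.

ROBOT

A 6-joint arm with a two-finger parallel gripper is mounted at the origin on the work surface. World frame = base frame: x ahead of the robot, y to its left, z up, the work surface at z = 0. Lengths are in m, angles in rad, forces in N, time in s.
With the tool pointing down it reaches from about 0.3 to 0.875 m from the base axis. Payload 6.4 kg.
Tool frame: the origin (TCP) lies between the finger pads; the fingertips stand 25 mm ahead of it and the grasp point (between the pads) lies 6 mm ahead of it; z points along the fingers, y is the line along which they close (so a half turn about z gives the same grasp; the last joint's range is limited). The gripper opens to 85 mm and grips with 20 to 120 N. Pads are 22 mm wide; open, the fingers measure 114 mm over their backs; the gripper's body (76 mm by 85 mm) begins 54 mm behind the grasp point. The pads swing forward as they close: fully open they stand 13 mm farther back than shut.
Start: joints at [1.078, 0.181, 1.607, -0, 1.354, -0.206], TCP at [0.163, 0.552, 0.256] pointing down, gripper open.
Joint ranges: [-2.99, 2.99], [-0.89, 2.07], [0.3, 2.58], [-1.14, 4.28], [0, 2.63], [-3.12, 3.12]. Speed limits (rad/s): [2.57, 2.57, 3.01, 3.14, 3.14, 3.14].

INTERFACE

Orientations are given as a unit quaternion [w, x, y, z].
In Python, from bench import ctrl gives the robot as it stands.
- The arm moves only by the tool servo_tool, never from a script. Its argument "series" is text: rows parted by semicolons, each of 7 numbers parted by spaces: the gripper command: -1 is fully open, 1 is shut, values between are in proportion, then the shift along the tool's x, y, z in m, then the turn, a rotation vector about the tool's x, y, z in degrees. A call has 1 to 12 rows; each row is the pose to reach, as a shift and turn from the pose commanded when the call began, along the tool's axes at that moment; what a row does not reach only later rows make up. A row lasts 1/12 s, in which the tool goes at most 41.7 mm and 7.16 degrees, less where a joint would pass 70% of its speed; a pose out of reach is approached as far as the arm can. A call with a gripper value outside its range is refused whole. The fingers move at their own pace and stop on an object; the grip force is fixed at half the most. Time passes only in rows, so rows that repeat a pose let the fingers close. It gives the time, the measured TCP pose, the force, the opening and the grip force at its end, in the units of the state.
- ctrl.get_obs(): the state, without advancing time (a new reading comes with each control period).
- ctrl.camera(name): name is "scene" or "top" or "wrist"; returns a dict with "img" (384x512x3 uint8, red, green, blue), "z_map" (384x512 float32, m along the optical axis (not along the pixel's ray), 0 where there is no reading), "fovy" (degrees; the focal length in pixels is half the picture's height over the tangent of half this angle, whatever the lens; pixels are square), "cx", "cy" (the principal point, pixels), "k1" (the pictures are not rectified: a ray, as slopes to the right and down, at radius r is drawn at 1 + k1 r^2 times it, then the intrinsics apply), "extrinsics" (4x4, takes a point from camera to world coordinates); the wrist camera has in their place "T_tool_cam" (4x4, takes a point from camera to tool coordinates, whose origin is the TCP and whose axes are the flange's). Camera axes: x right, y down, z forward; pixel columns grow to the right and rows downward; lengths in m; the calibration is good to about 2 mm. A picture is of the moment at which its call begins: read the wrist's pose just before it.
- ctrl.hand_in(): hands the job in; it is judged then, once.
The state is a dict: "time_s": time; "q": joint angles; "dq": joint speeds; "joint_efforts": joint torques, N m; "eef_pos": TCP position; "eef_rot": TCP orientation; "wrist_force": force on the tool from outside, world axes, zero at the start; "torque": the same for the moment, N m; "opening": opening from 0.0 (shut) to 1.0 (fully open); "grasp_force": force on a finger pad.
Only numpy, scipy, OpenCV 4.12 (cv2) and the standard library are available. Lean on these libraries where they do the work, as an engineer would, in place of code of your own. Each camera call takes 0.05 s, during which the arm holds its last target. There are 200 camera calls.

## Working session

There is one attempt and no reset: what is moved stays moved. The work goes in short steps, Python scripts to look and compute and a tool call to move; the robot and the scene stay as the last step left them, time stands still between calls to the robot, and variables do not carry over. Pictures are saved under pics/ and viewed, at most 14 in all, crops included, and the job is handed in when it is done.

Besides the shell and the picture viewer there is one more tool, called after ">>>" by a JSON object that holds its "api" and its "payload", one argument or row to a line. servo_tool: Moves the arm, as the interface text tells. Its arguments: {"type":"object","properties":{"series":{"type":"string"}},"required":["series"]}

```bash
mkdir -p pics
cat > h.py <<'E'
import numpy as np, cv2
from bench import ctrl
from scipy.spatial.transform import Rotation as R
def rays(c,uv):
    f=c["img"].shape[0]/2/np.tan(np.radians(c["fovy"])/2)
    K=np.array([[f,0,c["cx"]],[0,f,c["cy"]],[0,0,1.]])
    p=(np.asarray(uv,float).reshape(-1,2)-[c["cx"],c["cy"]])/f
    q=p.copy()
    for _ in range(20): q=p/(1+c["k1"]*(q**2).sum(1,keepdims=True))
    return np.c_[q,np.ones(len(q))]
def ext(c,o=None):
    if "extrinsics" in c: return np.array(c["extrinsics"])
    T=np.eye(4); w,x,y,z=o["eef_rot"]; T[:3,:3]=R.from_quat([x,y,z,w]).as_matrix(); T[:3,3]=o["eef_pos"]
    return T@np.array(c["T_tool_cam"])
def cloud(c,o=None):
    h,w=c["z_map"].shape; v,u=np.mgrid[:h,:w]
    P=rays(c,np.c_[u.ravel(),v.ravel()])*c["z_map"].reshape(-1,1)
    T=ext(c,o); P=P@T[:3,:3].T+T[:3,3]; P[c["z_map"].ravel()==0]=np.nan
    return P.reshape(h,w,3)
def save(c,n): cv2.imwrite(n,cv2.cvtColor(c["img"],cv2.COLOR_RGB2BGR))
E
python3 - <<'E'
from h import *
o=ctrl.get_obs(); print(o["time_s"],o["eef_pos"],o["eef_rot"],o["opening"])
for n in("top","scene"):
    c=ctrl.camera(n); 
    im=cv2.resize(cv2.cvtColor(c["img"],cv2.COLOR_RGB2BGR),(800,600)); cv2.imwrite(f"pics/{n}.png",im)
    np.savez(n+".npz",P=cloud(c),img=c["img"]); print(n,c["fovy"],c["k1"],np.round(c["extrinsics"],3))
E
```

```text
0.0 [0.16238123 0.55104195 0.25534659] [-3.14370948e-04  1.42871825e-01  9.89740773e-01 -8.63073428e-04] 1.0033194295629242
top 54.683121088617206 0.03092924986985611 [[-0.021 -0.992  0.127  0.344]
 [-1.     0.019 -0.013  0.002]
 [ 0.011 -0.127 -0.992  0.891]
 [ 0.     0.     0.     1.   ]]
scene 47.429990722251986 -0.13628917303004484 [[ 0.392  0.764 -0.512  0.949]
 [ 0.92  -0.33   0.211 -0.217]
 [-0.007 -0.554 -0.833  0.843]
 [ 0.     0.     0.     1.   ]]
```

View pics/top.png

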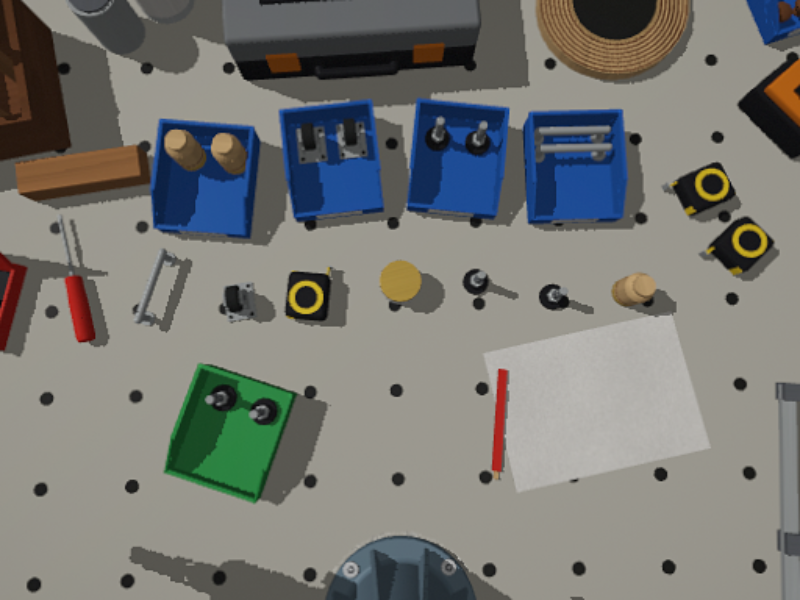

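View pics/scene.png

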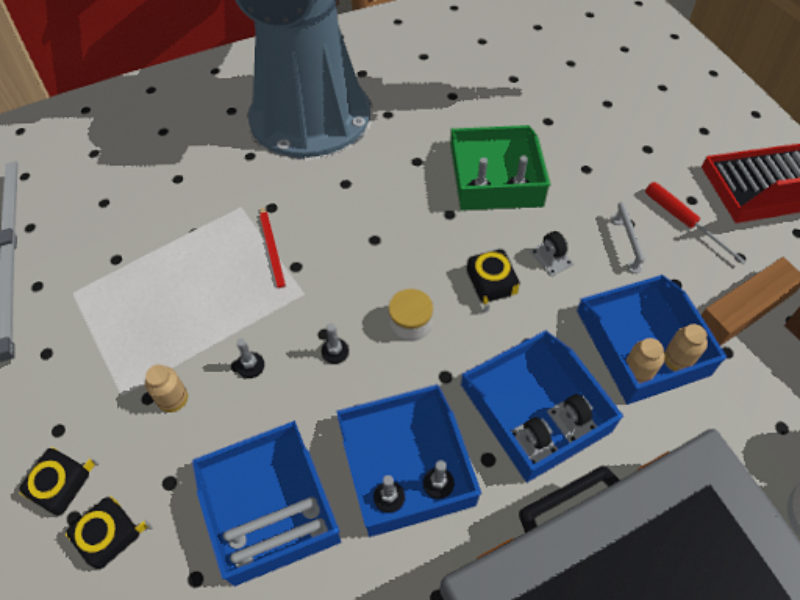

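The top view shows four blue bins: legs (205,178), castors (332,158), levellers (459,158) and pulls (577,165). The fittings are the pull (157,287), castor (238,300), levellers (476,281) and (555,296) and leg (633,290). The tape is at (307,296) and the tin at (400,281). The two candidates for bin_leveller are the blue bin (459,158) and the green one (230,432). Blue fits, and the green one is the look-alike. Next I measure everything and check an enlarged crop.

```bash
cat > meas.py <<'E'
from h import *
d=np.load("top.npz");P=d["P"];img=d["img"];s=512/800
hsv=cv2.cvtColor(img,cv2.COLOR_RGB2HSV)
print("bench z",np.nanmedian(P[250:300,250:300,2]))
blue=((hsv[...,0]>100)&(hsv[...,0]<125)&(hsv[...,1]>150)).astype(np.uint8)
for n,(u,v) in dict(leg=(205,178),castor=(332,158),lev=(459,158),pull=(577,165)).items():
    m=np.zeros_like(blue);r=int(75*s);u=int(u*s);v=int(v*s);m[max(0,v-r):v+r,u-r:u+r]=1
    k,l,st,_=cv2.connectedComponentsWithStats(blue*m); i=1+st[1:,4].argmax()
    p=P[(l==i)]; f=p[p[:,2]<.008]; 
    hi=p[(p[:,2]>.02)]
    rc=cv2.minAreaRect(hi[:,:2].astype(np.float32))
    fr=cv2.minAreaRect(f[:,:2].astype(np.float32))
    print(n,"walls",np.round(rc[0],4),np.round(rc[1],4),rc[2],"floor",np.round(fr[0],4),np.round(fr[1],4),fr[2],np.median(f[:,2]),"zmax",np.percentile(hi[:,2],98))
for n,(u,v,r) in dict(pull=(157,287,45),castor=(238,300,24),tape=(307,296,34),tin=(400,281,30),l1=(476,281,20),l2=(555,296,20),leg=(633,290,28)).items():
    r=int(r*s);u=int(u*s);v=int(v*s);p=P[v-r:v+r,u-r:u+r].reshape(-1,3); p=p[p[:,2]>.006]
    z1=np.percentile(p[:,2],99); top=p[p[:,2]>z1-.012]
    rc=cv2.minAreaRect(p[:,:2].astype(np.float32)); rt=cv2.minAreaRect(top[:,:2].astype(np.float32))
    print(n,len(p),"zmax %.3f"%z1,"all",np.round(rc[0],4),np.round(rc[1],3),round(rc[2],1),"top",np.round(rt[0],4),np.round(rt[1],3),round(rt[2],1),"med",np.round(np.median(top,0),4))
im=cv2.cvtColor(img,cv2.COLOR_RGB2BGR)
cv2.imwrite("pics/crop1.png",cv2.resize(im[55:225,85:435],(800,389),interpolation=cv2.INTER_CUBIC))
E
python3 meas.py
```

```text
bench z 0.00015320309628519269
leg walls [0.6429 0.284 ] [0.1412 0.163 ] 84.17279815673828 floor [0.6462 0.296 ] [0.162  0.1594] 83.90705108642578 0.003160256652848581 zmax 0.055472195838246786
castor walls [0.6703 0.0906] [0.1638 0.1409] 6.143980503082275 floor [0.6686 0.0966] [0.1579 0.1451] 5.8044562339782715 0.00319034132928675 zmax 0.05537693595943039
lev walls [ 0.6691 -0.0997] [0.141  0.1626] 82.79859161376953 floor [ 0.6688 -0.1002] [0.1317 0.158 ] 82.65625762939453 0.0031836949034212414 zmax 0.05575381267606487
pull walls [ 0.6541 -0.2798] [0.1629 0.1427] 0.3213388919830322 floor [ 0.6544 -0.2791] [0.1599 0.1376] 0.2685600221157074 0.003228415456725864 zmax 0.055199938738104394
pull 316 zmax 0.039 all [0.481  0.3559] [0.022 0.116] 73.5 top [0.4823 0.3603] [0.013 0.116] 73.5 med [0.4803 0.3599 0.0347]
castor 246 zmax 0.056 all [0.4591 0.2369] [0.05  0.037] 9.5 top [0.4592 0.239 ] [0.033 0.027] 27.7 med [0.4589 0.2374 0.0508]
tape 830 zmax 0.040 all [0.4698 0.1285] [0.063 0.084] 83.7 top [0.4638 0.13  ] [0.061 0.071] 84.7 med [0.4617 0.1295 0.0362]
tin 586 zmax 0.047 all [ 0.4801 -0.0094] [0.06  0.059] 88.4 top [ 0.4802 -0.0094] [0.06  0.059] 88.5 med [ 0.4806 -0.0094  0.0442]
l1 206 zmax 0.071 all [ 0.4819 -0.1251] [0.038 0.037] 49.6 top [ 0.4824 -0.1261] [0.011 0.011] 26.6 med [ 0.4819 -0.1257  0.0691]
l2 219 zmax 0.072 all [ 0.4568 -0.2412] [0.038 0.036] 25.8 top [ 0.4571 -0.2412] [0.011 0.01 ] 51.9 med [ 0.457  -0.2414  0.0699]
leg 456 zmax 0.075 all [ 0.462  -0.3549] [0.044 0.043] 20.1 top [ 0.4628 -0.357 ] [0.033 0.031] 77.5 med [ 0.4612 -0.3552  0.0721]
```

View pics/crop1.png

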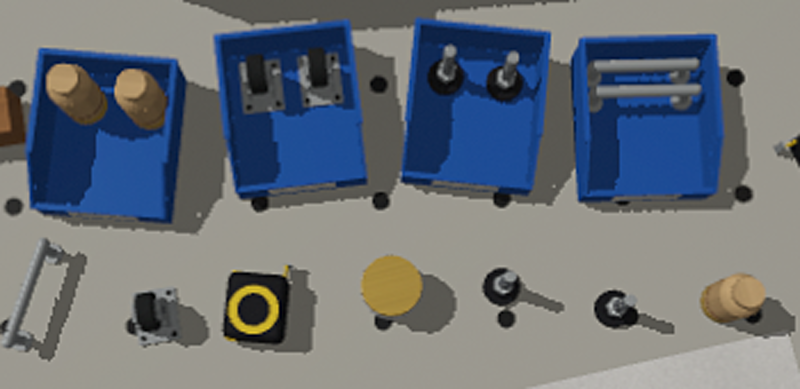

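The crop confirms the blue leveller bin, with two studded feet at (446,72) and (506,78). All heights match the given sizes. I start with the pull: the tool yaw of 73.6° is already square to its bar (-16.5°).

>>> {"api": "servo_tool", "payload": {
  "series": "-0.2 -0.361 -0.093 0.105 0 0 0;-0.2 -0.361 -0.093 0.105 0 0 0;-0.2 -0.361 -0.093 0.105 0 0 0;-0.2 -0.361 -0.093 0.105 0 0 0;-0.2 -0.361 -0.093 0.105 0 0 0;-0.2 -0.361 -0.093 0.105 0 0 0;-0.2 -0.361 -0.093 0.105 0 0 0;-0.2 -0.361 -0.093 0.105 0 0 0;-0.2 -0.361 -0.093 0.105 0 0 0;-0.2 -0.361 -0.093 0.105 0 0 0;-0.2 -0.361 -0.093 0.105 0 0 0;-0.2 -0.361 -0.093 0.105 0 0 0"
}}

```text
time_s: 1.1
eef_pos: [0.4823, 0.3597, 0.1506]
eef_rot: [-0.001, 0.144, 0.99, -0.0]
wrist_force: [0.0, 0.1, 0.3]
opening: 0.602
grasp_force: 0.0
```

```bash
cat >> h.py <<'E'
def go(*targets):
    "print shift (m, tool axes) and turn (deg about tool z) from the measured pose to (x,y,z,yaw of tool y)"
    o=ctrl.get_obs(); w,x,y,z=o["eef_rot"]; M=R.from_quat([x,y,z,w])
    yaw=np.degrees(np.arctan2(M.as_matrix()[1,1],M.as_matrix()[0,1]))
    print("t %.2f"%o["time_s"],np.round(o["eef_pos"],4),"yaw %.1f"%yaw,"tilt",np.round(M.as_matrix()[:2,2],3),"open %.3f"%o["opening"])
    for *p,a in targets:
        print(p,a,"->",np.round(M.inv().apply(np.array(p)-o["eef_pos"]),4),"rz %.1f"%((yaw-a+180)%360-180))
E
python3 - <<'E'
from h import *
o=ctrl.get_obs(); c=ctrl.camera("wrist"); P=cloud(c,o); save(c,"pics/w1.png")
m=(P[...,2]>.03)&(P[...,2]<.05)&(abs(P[...,0]-.481)<.08)&(abs(P[...,1]-.36)<.05); p=P[m]
rc=cv2.minAreaRect(p[:,:2].astype(np.float32)); print("wrist bar",len(p),rc,np.nanmedian(P[P[...,2]<.006][:,2]))
go((.482,.360,.037,73.5))
E
```

```text
wrist bar 2407 ((0.4812166690826416, 0.3618239760398865), (0.011979871429502964, 0.1162591502070427), 72.4158706665039) 8.43696158526197e-05
t 1.15 [0.4817 0.3605 0.1511] yaw 73.6 tilt [-0.001 -0.   ] open 0.602
[0.482, 0.36, 0.037] 73.5 -> [-0.0005 -0.0004  0.1141] rz 0.1
```

View pics/w1.png

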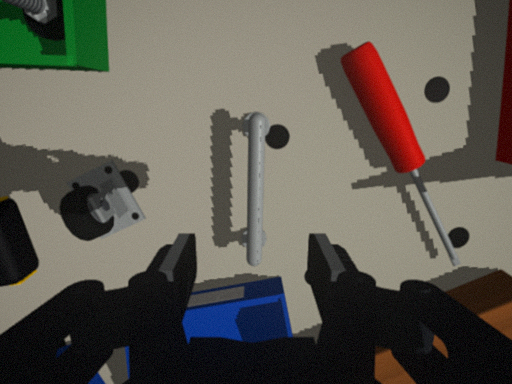

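The wrist view shows the pull bar from (258,118) to (255,258), centred between the fingers. It agrees with the top camera within 2 mm. I descend and close.

>>> {"api": "servo_tool", "payload": {
  "series": "-0.2 0 0.001 0.04 0 0 0;-0.2 0 0.001 0.08 0 0 0;-0.2 0 0.001 0.105 0 0 0;-0.2 0 0.001 0.114 0 0 0;-0.2 0 0.001 0.114 0 0 0;1 0 0.001 0.114 0 0 0;1 0 0.001 0.114 0 0 0;1 0 0.001 0.114 0 0 0;1 0 0.001 0.114 0 0 0;1 0 0.001 0.114 0 0 0;1 0 0.001 0.114 0 0 0;1 0 0.001 0.114 0 0 0"
}}

```text
time_s: 2.15
eef_pos: [0.4843, 0.3621, 0.0398]
eef_rot: [0.002, 0.143, 0.99, 0.001]
wrist_force: [-2.1, 1.1, 6.9]
opening: 0.112
grasp_force: 58.4
```

Run:
```python
from h import *
c,s=np.cos(np.radians(.3)),np.sin(np.radians(.3))
x,y=.654-.041*c,-.2795-.041*s
print(x,y); go((x,y,.13,0),(x,y,.041,0))
```

```text
0.6130005620178556 -0.2797146745170882
t 2.15 [0.4843 0.3621 0.0398] yaw 73.6 tilt [0.003 0.002] open 0.112
[np.float64(0.6130005620178556), np.float64(-0.2797146745170882), 0.13] 0 -> [-0.3054 -0.5788 -0.0911] rz 73.6
[np.float64(0.6130005620178556), np.float64(-0.2797146745170882), 0.041] 0 -> [-0.3051 -0.5791 -0.0021] rz 73.6
```

>>> {"api": "servo_tool", "payload": {
  "series": "1 0 0.001 -0.03 0 0 0;1 0 0 -0.07 0 0 0;1 -0.02 -0.035 -0.095 0 0 7;1 -0.3075 -0.5775 -0.095 0 0 73.6;1 -0.3075 -0.5775 -0.095 0 0 73.6;1 -0.3075 -0.5775 -0.095 0 0 73.6;1 -0.3075 -0.5775 -0.095 0 0 73.6;1 -0.3075 -0.5775 -0.095 0 0 73.6;1 -0.3075 -0.5775 -0.095 0 0 73.6;1 -0.3075 -0.5775 -0.095 0 0 73.6;1 -0.3075 -0.5775 -0.095 0 0 73.6;1 -0.3075 -0.5775 -0.095 0 0 73.6"
}}

```text
time_s: 3.15
eef_pos: [0.5662, -0.043, 0.1323]
eef_rot: [0.001, 0.696, 0.718, 0.0]
wrist_force: [1.4, 0.1, -1.2]
opening: 0.113
grasp_force: 58.9
```

```bash
python3 -c "
from h import *
go((.613,-.2797,.13,0))"
```

```text
t 3.15 [ 0.5662 -0.043   0.1323] yaw 1.7 tilt [ 0.002 -0.   ] open 0.113
[0.613, -0.2797, 0.13] 0 -> [-0.238   0.0396  0.0024] rz 1.7
```

>>> {"api": "servo_tool", "payload": {
  "series": "1 -0.2 0.035 0.002 0 0 0.5;1 -0.2 0.035 0.002 0 0 0.5;1 -0.2 0.035 0.002 0 0 0.5;1 -0.2 0.035 0.002 0 0 0.5;1 -0.2 0.035 0.002 0 0 0.5;1 -0.2 0.035 0.002 0 0 0.5;1 -0.2 0.035 0.002 0 0 0.5;1 -0.2 0.035 0.002 0 0 0.5"
}}

```text
time_s: 3.82
eef_pos: [0.6078, -0.2392, 0.1293]
eef_rot: [-0.0, 0.697, 0.717, 0.0]
wrist_force: [-0.4, -0.2, -1.8]
opening: 0.11
grasp_force: 58.9
```

Run:
```python
from h import *
o=ctrl.get_obs(); c=ctrl.camera("wrist"); P=cloud(c,o); im=c["img"];save(c,"pics/w2.png")
go((.613,-.2797,.13,0),(.613,-.2797,.044,0))
```

```text
t 3.87 [ 0.6079 -0.2383  0.1292] yaw 1.6 tilt [-0.     0.001] open 0.116
[0.613, -0.2797, 0.13] 0 -> [-0.0415  0.004  -0.0008] rz 1.6
[0.613, -0.2797, 0.044] 0 -> [-0.0416  0.004   0.0852] rz 1.6
```

View pics/w2.png

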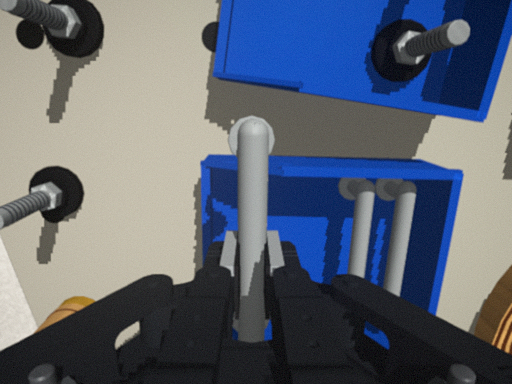

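The picture shows the pull held square, bar from (252,125) to (252,335), over the pull bin. I lower, release and retreat.

>>> {"api": "servo_tool", "payload": {
  "series": "1 -0.0415 0.004 0 0 0 1.6;1 -0.0415 0.004 0 0 0 1.6;1 -0.0415 0.004 0.03 0 0 1.6;1 -0.0415 0.004 0.06 0 0 1.6;1 -0.0415 0.004 0.075 0 0 1.6;1 -0.0415 0.004 0.083 0 0 1.6;1 -0.0415 0.004 0.085 0 0 1.6;1 -0.0415 0.004 0.085 0 0 1.6;0.3 -0.0415 0.004 0.085 0 0 1.6;0.3 -0.0415 0.004 0.085 0 0 1.6;0.3 -0.0415 0.004 0.085 0 0 1.6"
}}

```text
time_s: 4.78
eef_pos: [0.6141, -0.2811, 0.0454]
eef_rot: [0.001, 0.707, 0.707, 0.0]
wrist_force: [-0.2, 0.1, -0.4]
opening: 0.348
grasp_force: 0.0
```

>>> {"api": "servo_tool", "payload": {
  "series": "0.3 0 0 -0.01 0 0 0;0.3 0 0 -0.03 0 0 0;0.3 0 0 -0.07 0 0 0;0 0 0 -0.1 0 0 0;0 0 0 -0.1 0 0 0"
}}

```text
time_s: 5.2
eef_pos: [0.6174, -0.2834, 0.1538]
eef_rot: [0.007, 0.707, 0.707, 0.001]
wrist_force: [1.4, -1.5, 2.4]
opening: 0.502
grasp_force: 0.0
```

Run:
```python
from h import *
o=ctrl.get_obs(); c=ctrl.camera("top"); P=cloud(c)
m=(P[...,2]>.03)&(P[...,2]<.046)&(abs(P[...,0]-.613)<.03)&(abs(P[...,1]+.28)<.064); p=P[m]
print(len(p)); 
if len(p)>5: print(cv2.minAreaRect(p[:,:2].astype(np.float32)),np.median(p[:,2]))
go((.462,-.356,.13,90),(.462,-.356,.041,90))
```

```text
67
((0.6128647923469543, -0.23753899335861206), (0.010680856183171272, 0.03413146734237671), 1.2964556217193604) 0.03737833603848817
t 5.25 [ 0.6162 -0.2827  0.1507] yaw 0.0 tilt [ 0.009 -0.006] open 0.500
[0.462, -0.356, 0.13] 90 -> [-0.0732 -0.1544  0.0198] rz -90.0
[0.462, -0.356, 0.041] 90 -> [-0.0726 -0.1551  0.1088] rz -90.0
```

The pull is placed correctly: bar at x=0.613, height 0.037, its visible end where it should be. Next is the leg.

>>> {"api": "servo_tool", "payload": {
  "series": "-0.4 -0.073 -0.154 0 0 0 0;-0.4 -0.073 -0.154 0 0 0 0;-0.4 -0.073 -0.154 0 0 0 0;-0.4 -0.073 -0.154 0 0 0 0;-0.4 -0.073 -0.154 0 0 0 0;-0.4 -0.073 -0.154 0 0 0 0;-0.4 -0.073 -0.154 0.02 0 0 0"
}}

```text
time_s: 5.83
eef_pos: [0.4612, -0.3561, 0.1278]
eef_rot: [0.004, 0.708, 0.707, -0.0]
wrist_force: [1.0, -0.6, 0.3]
opening: 0.699
grasp_force: 0.0
```

```bash
python3 -c "
from h import *
go((.462,-.3555,.042,0))"
```

```text
t 5.83 [ 0.4612 -0.3561  0.1278] yaw -0.1 tilt [ 0.005 -0.005] open 0.699
[0.462, -0.3555, 0.042] 0 -> [0.001  0.0004 0.0858] rz -0.1
```

>>> {"api": "servo_tool", "payload": {
  "series": "-0.4 0 0 0.03 0 0 0;-0.4 0 0 0.06 0 0 0;-0.4 0 0 0.08 0 0 0;-0.4 0 0 0.087 0 0 0;-0.4 0 0 0.087 0 0 0;1 0 0 0.087 0 0 0;1 0 0 0.087 0 0 0;1 0 0 0.087 0 0 0;1 0 0 0.087 0 0 0;1 0 0 0.087 0 0 0"
}}

```text
time_s: 6.67
eef_pos: [0.4601, -0.3544, 0.0385]
eef_rot: [0.001, 0.707, 0.707, -0.0]
wrist_force: [-0.6, 0.2, 5.1]
opening: 0.503
grasp_force: 60.8
```

Run:
```python
from h import *
for n,cx,cy,a,py in(("leg",.643,.284,-5.8,0),("castor",.6703,.0906,6.1,0),("levA",.669,-.0997,-7.2,30),("levB",.669,-.0997,-7.2,-30)):
    r=np.radians(a); print(n,np.round([cx-.041*np.cos(r)-py/1e3*np.sin(r),cy-.041*np.sin(r)+py/1e3*np.cos(r)],4))
go((.602,.288,.155,84.2))
```

```text
leg [0.6022 0.2881]
castor [0.6295 0.0862]
levA [ 0.6321 -0.0648]
levB [ 0.6246 -0.1243]
t 6.67 [ 0.4601 -0.3544  0.0385] yaw 0.0 tilt [ 0.002 -0.002] open 0.503
[0.602, 0.288, 0.155] 84.2 -> [ 0.6422  0.1422 -0.1174] rz -84.2
```

>>> {"api": "servo_tool", "payload": {
  "series": "1 0 0 -0.03 0 0 0;1 0 0 -0.07 0 0 0;1 0.02 0.005 -0.11 0 0 0;1 0.3 0.067 -0.117 0 0 -40;1 0.3 0.067 -0.117 0 0 -40;1 0.3 0.067 -0.117 0 0 -40;1 0.3 0.067 -0.117 0 0 -40;1 0.3 0.067 -0.117 0 0 -40;1 0.3 0.067 -0.117 0 0 -40;1 0.3 0.067 -0.117 0 0 -40;1 0.3 0.067 -0.117 0 0 -40;1 0.3 0.067 -0.117 0 0 -40"
}}

```text
time_s: 7.67
eef_pos: [0.5264, -0.0518, 0.1545]
eef_rot: [0.0, 0.421, 0.907, -0.0]
wrist_force: [-0.3, 0.2, -1.4]
opening: 0.497
grasp_force: 61.3
```

```bash
python3 -c "
from h import *
go((.602,.288,.155,84.2))"
```

```text
t 7.67 [ 0.5264 -0.0518  0.1545] yaw 40.2 tilt [ 0. -0.] open 0.497
[0.602, 0.288, 0.155] 84.2 -> [ 0.2105  0.2772 -0.0006] rz -44.0
```

>>> {"api": "servo_tool", "payload": {
  "series": "1 0.2105 0.277 0 0 0 -44;1 0.2105 0.277 0 0 0 -44;1 0.2105 0.277 0 0 0 -44;1 0.2105 0.277 0 0 0 -44;1 0.2105 0.277 0 0 0 -44;1 0.2105 0.277 0 0 0 -44;1 0.2105 0.277 0 0 0 -44;1 0.2105 0.277 0 0 0 -44;1 0.2105 0.277 0 0 0 -44;1 0.2105 0.277 0 0 0 -44;1 0.2105 0.277 0 0 0 -44;1 0.2105 0.277 0 0 0 -44"
}}

```text
time_s: 8.67
eef_pos: [0.6033, 0.2835, 0.1537]
eef_rot: [-0.0, 0.053, 0.999, -0.001]
wrist_force: [0.7, 0.8, -0.4]
opening: 0.499
grasp_force: 61.4
```

```bash
python3 -c "
from h import *
go((.602,.288,.0415,84.2))"
```

```text
t 8.67 [0.6033 0.2835 0.1537] yaw 83.9 tilt [-0.001 -0.001] open 0.499
[0.602, 0.288, 0.0415] 84.2 -> [0.0017 0.0045 0.1122] rz -0.3
```

>>> {"api": "servo_tool", "payload": {
  "series": "1 0 0.002 0.035 0 0 0;1 0 0.002 0.07 0 0 0;1 0 0.002 0.09 0 0 0;1 0 0.002 0.105 0 0 0;1 0 0.002 0.111 0 0 0;1 0 0.002 0.112 0 0 0;1 0 0.002 0.112 0 0 0;-0.4 0 0.002 0.112 0 0 0;-0.4 0 0.002 0.112 0 0 0;-0.4 0 0.002 0.112 0 0 0"
}}

```text
time_s: 9.5
eef_pos: [0.6041, 0.2876, 0.0431]
eef_rot: [0.001, 0.052, 0.999, 0.0]
wrist_force: [-0.1, 0.2, -0.2]
opening: 0.7
grasp_force: 0.0
```

>>> {"api": "servo_tool", "payload": {
  "series": "-0.4 0 0 -0.01 0 0 0;-0.4 0 0 -0.04 0 0 0;-0.4 0 0 -0.08 0 0 0;-0.2 0.04 0 -0.1 0 0 0;-0.2 0.08 0 -0.1 0 0 0;-0.2 0.08 0 -0.1 0 0 0"
}}

```text
time_s: 10.0
eef_pos: [0.5167, 0.2967, 0.1426]
eef_rot: [-0.003, 0.051, 0.999, -0.0]
wrist_force: [-0.9, 0.2, -2.5]
opening: 0.605
grasp_force: 0.0
```

Run:
```python
from h import *
o=ctrl.get_obs(); c=ctrl.camera("wrist"); P=cloud(c,o); save(c,"pics/w3.png")
def rect(x,y,r,z0,z1):
    p=P[(P[...,2]>z0)&(P[...,2]<z1)&(np.hypot(P[...,0]-x,P[...,1]-y)<r)]
    print(len(p), len(p)>9 and cv2.minAreaRect(p[:,:2].astype(np.float32)))
rect(.459,.238,.05,.0015,.008); rect(.459,.238,.05,.03,.06); rect(.602,.288,.035,.065,.085)
go((.459,.238,.13,100))
```

```text
1933 ((0.4584622383117676, 0.23633292317390442), (0.09400179237127304, 0.09302737563848495), 50.479801177978516)
2361 ((0.4592747688293457, 0.2381599247455597), (0.03976915031671524, 0.02972331829369068), 10.192288398742676)
808 ((0.5982660055160522, 0.28693801164627075), (0.03344286233186722, 0.017037134617567062), 83.21622467041016)
t 10.05 [0.5195 0.2965 0.1427] yaw 84.2 tilt [-0.002 -0.   ] open 0.599
[0.459, 0.238, 0.13] 100 -> [ 0.0542 -0.0644  0.0129] rz -15.8
```

View pics/w3.png

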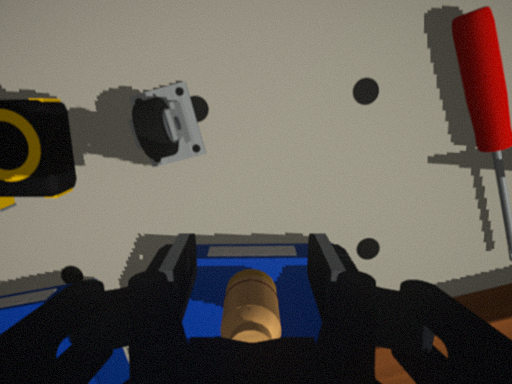

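The leg stands upright at (250,310) in its bin. The castor is at (168,122) with its wheel and fork yawed about 10°. I go over the castor.

>>> {"api": "servo_tool", "payload": {
  "series": "-0.1 0.054 -0.064 0 0 0 -15.8;-0.1 0.054 -0.064 0 0 0 -15.8;-0.1 0.054 -0.064 0.01 0 0 -15.8;-0.1 0.054 -0.064 0.01 0 0 -15.8;-0.1 0.054 -0.064 0.01 0 0 -15.8"
}}

```text
time_s: 10.47
eef_pos: [0.4646, 0.238, 0.1329]
eef_rot: [0.001, -0.084, 0.996, 0.0]
wrist_force: [0.5, -0.1, 1.0]
opening: 0.549
grasp_force: 0.0
```

```bash
python3 -c "
from h import *
go((.459,.238,.035,100))"
```

```text
t 10.47 [0.4646 0.238  0.1329] yaw 99.7 tilt [0.002 0.   ] open 0.549
[0.459, 0.238, 0.035] 100 -> [0.0057 0.0009 0.0979] rz -0.3
```

>>> {"api": "servo_tool", "payload": {
  "series": "-0.1 0.003 0.001 0.03 0 0 0;-0.1 0.003 0.001 0.06 0 0 0;-0.1 0.003 0.001 0.085 0 0 0;-0.1 0.003 0.001 0.096 0 0 0;-0.1 0.003 0.001 0.096 0 0 0;1 0.003 0.001 0.096 0 0 0;1 0.003 0.001 0.096 0 0 0;1 0.003 0.001 0.096 0 0 0;1 0.003 0.001 0.096 0 0 0;1 0.003 0.001 0.096 0 0 0"
}}

```text
time_s: 11.3
eef_pos: [0.4616, 0.2388, 0.0376]
eef_rot: [0.002, -0.085, 0.996, 0.0]
wrist_force: [1.8, 1.0, 4.4]
opening: 0.319
grasp_force: 59.4
```

```bash
python3 -c "
from h import *
go((.63,.086,.155,97))"
```

```text
t 11.30 [0.4616 0.2388 0.0376] yaw 99.8 tilt [0.003 0.001] open 0.319
[0.63, 0.086, 0.155] 97 -> [-0.1403 -0.1792 -0.117 ] rz 2.8
```

>>> {"api": "servo_tool", "payload": {
  "series": "1 0 0 -0.035 0 0 0;1 0 0 -0.075 0 0 0;1 -0.02 -0.025 -0.1 0 0 1;1 -0.14 -0.179 -0.117 0 0 2.8;1 -0.14 -0.179 -0.117 0 0 2.8;1 -0.14 -0.179 -0.117 0 0 2.8;1 -0.14 -0.179 -0.117 0 0 2.8;1 -0.14 -0.179 -0.117 0 0 2.8;1 -0.14 -0.179 -0.117 0 0 2.8;1 -0.14 -0.179 -0.117 0 0 2.8;1 -0.14 -0.179 -0.117 0 0 2.8"
}}

```text
time_s: 12.22
eef_pos: [0.6278, 0.0861, 0.1526]
eef_rot: [-0.001, -0.061, 0.998, 0.0]
wrist_force: [-0.5, 0.2, -0.4]
opening: 0.317
grasp_force: 59.5
```

```bash
python3 -c "
from h import *
go((.630,.086,.0405,96.5))"
```

```text
t 12.22 [0.6278 0.0861 0.1526] yaw 97.0 tilt [-0.002  0.   ] open 0.317
[0.63, 0.086, 0.0405] 96.5 -> [-0.0023 -0.0004  0.1121] rz 0.5
```

>>> {"api": "servo_tool", "payload": {
  "series": "1 -0.001 0 0.035 0 0 0.5;1 -0.001 0 0.07 0 0 0.5;1 -0.001 0 0.09 0 0 0.5;1 -0.001 0 0.105 0 0 0.5;1 -0.001 0 0.111 0 0 0.5;1 -0.001 0 0.112 0 0 0.5;1 -0.001 0 0.112 0 0 0.5;-0.1 -0.001 0 0.112 0 0 0.5;-0.1 -0.001 0 0.112 0 0 0.5;-0.1 -0.001 0 0.112 0 0 0.5"
}}

```text
time_s: 13.05
eef_pos: [0.6303, 0.0862, 0.042]
eef_rot: [0.001, -0.057, 0.998, -0.0]
wrist_force: [0.0, -0.1, 0.3]
opening: 0.549
grasp_force: 0.0
```

>>> {"api": "servo_tool", "payload": {
  "series": "-0.1 0 0 -0.01 0 0 0;-0.1 0 0 -0.04 0 0 0;-0.1 0 0 -0.08 0 0 0;0.1 0.03 -0.02 -0.11 0 0 -3;0.1 0.08 -0.06 -0.11 0 0 -3;0.1 0.08 -0.06 -0.11 0 0 -3;0.1 0.08 -0.06 -0.11 0 0 -3"
}}

```text
time_s: 13.63
eef_pos: [0.5545, 0.0148, 0.1526]
eef_rot: [-0.0, -0.082, 0.997, -0.001]
wrist_force: [-0.1, 0.5, -0.8]
opening: 0.45
grasp_force: 0.0
```

Run:
```python
from h import *
o=ctrl.get_obs(); c=ctrl.camera("wrist"); P=cloud(c,o); save(c,"pics/w4.png")
p=P[(P[...,2]>.04)&(P[...,2]<.07)&(np.hypot(P[...,0]-.628,P[...,1]-.086)<.035)]
print(len(p), len(p)>9 and cv2.minAreaRect(p[:,:2].astype(np.float32)),np.percentile(p[:,2],98))
go((.482,-.1255,.13,96.5))
```

```text
Traceback (most recent call last):
IndexError: index -1 is out of bounds for axis 0 with size 0
```

View pics/w4.png

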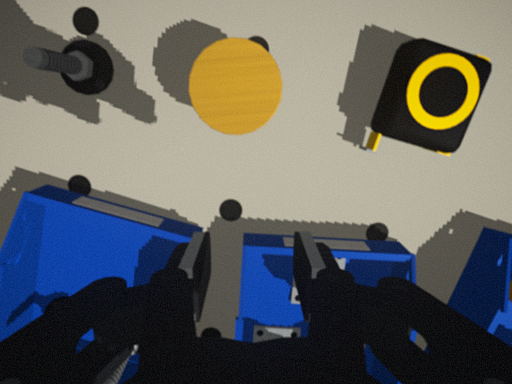

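The castor is hidden behind the finger at about (310,280), so I will check it later from the top camera. Leveller A is at (90,68), the tin at (235,85) and the tape at (435,95), undisturbed. On to leveller A.

```bash
python3 -c "
from h import *
c=ctrl.camera('top');P=cloud(c)
p=P[(P[...,2]>.035)&(P[...,2]<.07)&(np.hypot(P[...,0]-.628,P[...,1]-.086)<.035)]
if len(p)>9: print(len(p),cv2.minAreaRect(p[:,:2].astype(np.float32)),np.percentile(p[:,2],98))
go((.482,-.1255,.135,95))"
```

```text
128 ((0.6274511814117432, 0.08742235600948334), (0.03558332845568657, 0.027218813076615334), 19.18113136291504) 0.0597537763665387
t 13.73 [0.5571 0.0166 0.1524] yaw 99.4 tilt [ 0.002 -0.   ] open 0.450
[0.482, -0.1255, 0.135] 95 -> [ 0.0974 -0.1279  0.0173] rz 4.4
```

>>> {"api": "servo_tool", "payload": {
  "series": "0.1 0.097 -0.128 0 0 0 4.4;0.1 0.097 -0.128 0 0 0 4.4;0.1 0.097 -0.128 0 0 0 4.4;0.1 0.097 -0.128 0 0 0 4.4;0.1 0.097 -0.128 0.017 0 0 4.4;0.1 0.097 -0.128 0.017 0 0 4.4;0.1 0.097 -0.128 0.017 0 0 4.4"
}}

```text
time_s: 14.32
eef_pos: [0.4826, -0.1245, 0.1337]
eef_rot: [-0.001, -0.044, 0.999, 0.001]
wrist_force: [-0.0, -0.1, -0.4]
opening: 0.449
grasp_force: 0.0
```

```bash
python3 -c "
from h import *
go((.482,-.1255,.055,95))"
```

```text
t 14.32 [ 0.4826 -0.1245  0.1337] yaw 95.1 tilt [-0.001  0.001] open 0.449
[0.482, -0.1255, 0.055] 95 -> [ 0.0006 -0.0011  0.0787] rz 0.1
```

>>> {"api": "servo_tool", "payload": {
  "series": "0.1 0 -0.001 0.03 0 0 0;0.1 0 -0.001 0.06 0 0 0;0.1 0 -0.001 0.075 0 0 0;0.1 0 -0.001 0.079 0 0 0;0.1 0 -0.001 0.079 0 0 0;1 0 -0.001 0.079 0 0 0;1 0 -0.001 0.079 0 0 0;1 0 -0.001 0.079 0 0 0;1 0 -0.001 0.079 0 0 0;1 0 -0.001 0.079 0 0 0"
}}

```text
time_s: 15.15
eef_pos: [0.484, -0.1262, 0.0567]
eef_rot: [0.002, -0.044, 0.999, -0.0]
wrist_force: [1.2, 2.7, 6.8]
opening: 0.126
grasp_force: 58.6
```

```bash
python3 -c "
from h import *
go((.632,-.066,.165,83))"
```

```text
t 15.15 [ 0.484  -0.1262  0.0567] yaw 95.1 tilt [ 0.003 -0.001] open 0.126
[0.632, -0.066, 0.165] 83 -> [-0.1531  0.0467 -0.1079] rz 12.1
```

Gripped at TCP z 0.0567, so I set down at about 0.0597.

>>> {"api": "servo_tool", "payload": {
  "series": "1 0 0 -0.035 0 0 0;1 0 0 -0.075 0 0 0;1 -0.02 0.006 -0.1 0 0 3;1 -0.153 0.047 -0.108 0 0 12;1 -0.153 0.047 -0.108 0 0 12;1 -0.153 0.047 -0.108 0 0 12;1 -0.153 0.047 -0.108 0 0 12;1 -0.153 0.047 -0.108 0 0 12;1 -0.153 0.047 -0.108 0 0 12;1 -0.153 0.047 -0.108 0 0 12"
}}

```text
time_s: 15.98
eef_pos: [0.6294, -0.0658, 0.1625]
eef_rot: [-0.001, 0.06, 0.998, 0.0]
wrist_force: [0.7, 0.7, -0.3]
opening: 0.123
grasp_force: 58.5
```

```bash
python3 -c "
from h import *
go((.632,-.066,.0597,83))"
```

```text
t 15.98 [ 0.6294 -0.0658  0.1625] yaw 83.1 tilt [-0.002  0.   ] open 0.123
[0.632, -0.066, 0.0597] 83 -> [-2.800e-03  1.000e-04  1.028e-01] rz 0.1
```

>>> {"api": "servo_tool", "payload": {
  "series": "1 -0.001 0 0.035 0 0 0;1 -0.001 0 0.07 0 0 0;1 -0.001 0 0.085 0 0 0;1 -0.001 0 0.097 0 0 0;1 -0.001 0 0.102 0 0 0;1 -0.001 0 0.103 0 0 0;1 -0.001 0 0.103 0 0 0;0.35 -0.001 0 0.103 0 0 0;0.35 -0.001 0 0.103 0 0 0;0.35 -0.001 0 0.103 0 0 0"
}}

```text
time_s: 16.82
eef_pos: [0.6324, -0.0659, 0.0611]
eef_rot: [0.001, 0.06, 0.998, -0.0]
wrist_force: [-0.3, 0.6, 0.2]
opening: 0.328
grasp_force: 0.0
```

>>> {"api": "servo_tool", "payload": {
  "series": "0.35 0 0 -0.01 0 0 0;0.35 0 0 -0.04 0 0 0;0.35 0 0 -0.08 0 0 0;0.1 0.02 -0.02 -0.1 0 0 0;0.1 0.152 -0.195 -0.1 0 0 0;0.1 0.152 -0.195 -0.1 0 0 0;0.1 0.152 -0.195 -0.1 0 0 0;0.1 0.152 -0.195 -0.1 0 0 0;0.1 0.152 -0.195 -0.1 0 0 0;0.1 0.152 -0.195 -0.08 0 0 0;0.1 0.152 -0.195 -0.075 0 0 0;0.1 0.152 -0.195 -0.075 0 0 0"
}}

```text
time_s: 17.82
eef_pos: [0.4564, -0.2408, 0.1345]
eef_rot: [-0.001, 0.061, 0.998, 0.001]
wrist_force: [-0.6, -0.0, -0.5]
opening: 0.447
grasp_force: 0.0
```

Run:
```python
from h import *
c=ctrl.camera('top');P=cloud(c)
for x,y in((.632,-.066),(.628,.086),(.602,.288)):
    p=P[(P[...,2]>.035)&(P[...,2]<.09)&(np.hypot(P[...,0]-x,P[...,1]-y)<.03)]
    print(len(p),len(p) and (np.round(np.median(p,0),4),np.percentile(p[:,2],98)))
go((.457,-.2413,.055,83))
```

```text
49 (array([ 0.6276, -0.0667,  0.0656]), np.float64(0.07638675914278599))
181 (array([0.6236, 0.0841, 0.0502]), np.float64(0.05896299073203144))
351 (array([0.6016, 0.2801, 0.0652]), np.float64(0.07746405496511255))
t 17.87 [ 0.4575 -0.2405  0.1352] yaw 83.1 tilt [-0.     0.001] open 0.452
[0.457, -0.2413, 0.055] 83 -> [ 0.0003 -0.0009  0.0802] rz 0.1
```

>>> {"api": "servo_tool", "payload": {
  "series": "0.1 0 -0.001 0.03 0 0 0;0.1 0 -0.001 0.06 0 0 0;0.1 0 -0.001 0.075 0 0 0;0.1 0 -0.001 0.08 0 0 0;0.1 0 -0.001 0.08 0 0 0;1 0 -0.001 0.08 0 0 0;1 0 -0.001 0.08 0 0 0;1 0 -0.001 0.08 0 0 0;1 0 -0.001 0.08 0 0 0;1 0 -0.001 0.08 0 0 0"
}}

```text
time_s: 18.7
eef_pos: [0.4588, -0.2427, 0.0569]
eef_rot: [0.002, 0.06, 0.998, -0.001]
wrist_force: [1.3, 2.1, 6.7]
opening: 0.122
grasp_force: 58.6
```

```bash
python3 -c "
from h import *
go((.625,-.124,.165,83))"
```

```text
t 18.70 [ 0.4588 -0.2427  0.0569] yaw 83.1 tilt [ 0.003 -0.002] open 0.122
[0.625, -0.124, 0.165] 83 -> [-0.1511  0.1377 -0.1078] rz 0.1
```

>>> {"api": "servo_tool", "payload": {
  "series": "1 0 0 -0.035 0 0 0;1 0 0 -0.075 0 0 0;1 -0.02 0.018 -0.1 0 0 0;1 -0.151 0.138 -0.108 0 0 0;1 -0.151 0.138 -0.108 0 0 0;1 -0.151 0.138 -0.108 0 0 0;1 -0.151 0.138 -0.108 0 0 0;1 -0.151 0.138 -0.108 0 0 0;1 -0.151 0.138 -0.108 0 0 0;1 -0.151 0.138 -0.108 0 0 0;1 -0.151 0.138 -0.108 0 0 0"
}}

```text
time_s: 19.62
eef_pos: [0.6227, -0.1237, 0.1627]
eef_rot: [-0.001, 0.06, 0.998, -0.0]
wrist_force: [-0.3, 0.9, -0.1]
opening: 0.123
grasp_force: 58.6
```

```bash
python3 -c "
from h import *
go((.625,-.124,.0598,83))"
```

```text
t 19.62 [ 0.6227 -0.1237  0.1627] yaw 83.1 tilt [-0.001 -0.   ] open 0.123
[0.625, -0.124, 0.0598] 83 -> [-0.0025 -0.      0.1029] rz 0.1
```

>>> {"api": "servo_tool", "payload": {
  "series": "1 -0.001 0 0.035 0 0 0;1 -0.001 0 0.07 0 0 0;1 -0.001 0 0.085 0 0 0;1 -0.001 0 0.097 0 0 0;1 -0.001 0 0.102 0 0 0;1 -0.001 0 0.103 0 0 0;1 -0.001 0 0.103 0 0 0;0.35 -0.001 0 0.103 0 0 0;0.35 -0.001 0 0.103 0 0 0;0.35 -0.001 0 0.103 0 0 0"
}}

```text
time_s: 20.45
eef_pos: [0.6254, -0.1236, 0.0611]
eef_rot: [0.001, 0.06, 0.998, -0.0]
wrist_force: [-0.4, -0.0, 1.0]
opening: 0.324
grasp_force: 0.0
```

>>> {"api": "servo_tool", "payload": {
  "series": "0.35 0 0 -0.01 0 0 0;0.35 0 0 -0.04 0 0 0;0.35 0 0 -0.08 0 0 0;0.35 0.02 0 -0.11 0 0 0;0.35 0.25 0 -0.13 0 0 0;0.35 0.25 0 -0.13 0 0 0;0.35 0.25 0 -0.13 0 0 0;0.35 0.25 0 -0.13 0 0 0;0.35 0.25 0 -0.13 0 0 0;0.35 0.25 0 -0.13 0 0 0;0.35 0.25 0 -0.13 0 0 0;0.35 0.25 0 -0.13 0 0 0"
}}

```text
time_s: 21.45
eef_pos: [0.3767, -0.0934, 0.1914]
eef_rot: [0.002, 0.06, 0.998, -0.001]
wrist_force: [0.5, -0.7, 0.7]
opening: 0.327
grasp_force: 0.0
```

Run:
```python
from h import *
c=ctrl.camera('top');P=cloud(c)
p=P[(P[...,2]>.03)&(P[...,2]<.06)&(np.hypot(P[...,0]-.465,P[...,1]-.13)<.06)]
print("tape",len(p),np.median(p,0))
im=cv2.cvtColor(c["img"],cv2.COLOR_RGB2BGR); cv2.imwrite("pics/end.png",cv2.resize(im[55:225,85:435],(800,389),interpolation=cv2.INTER_CUBIC))
save(ctrl.camera("scene"),"pics/end2.png")
```

```text
tape 745 [0.46192585 0.12964917 0.03621483]
```

View pics/end.png

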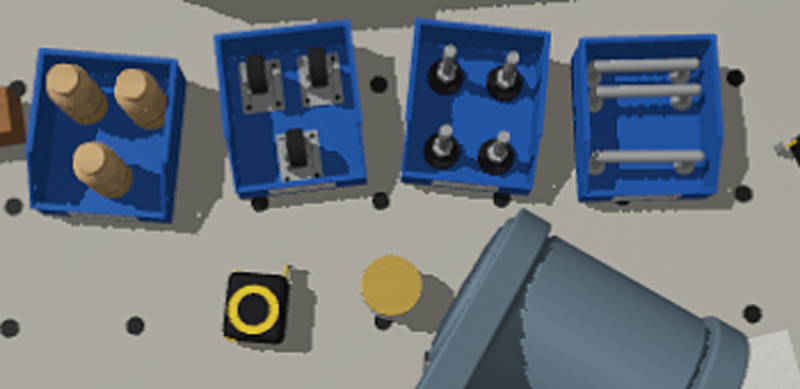

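View pics/end2.png

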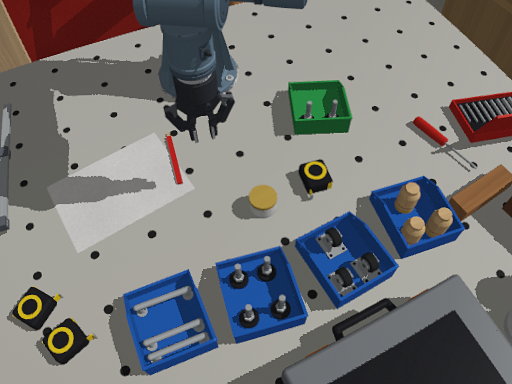

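All five fittings stand in the front halves of their bins: leg (102,170), castor (298,155), levellers (441,150) and (496,152), and pull (650,157). The tape has not moved and the arm is clear.

```bash
python3 -c "
from bench import ctrl
print(ctrl.hand_in())"
```

```text
the job is handed in; nothing more can be done
None
```

All five fittings stand in the front halves of their own bins, the tape measure was left where it was, and the job was handed in at about 22 s on the robot's clock; no verdict came back.

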